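# Load a circuit board into the third gap of the magazine

### The arm

A 6-joint arm with a two-finger parallel gripper is mounted at the origin on the work surface. World frame = base frame: x ahead of the robot, y to its left, z up, the work surface at z = 0. Lengths are in m, angles in rad, forces in N, time in s.
With the tool pointing down it reaches from about 0.35 to 0.975 m from the base axis. Payload 7.1 kg.
Tool frame: the origin (TCP) lies midway between the tips of the shut fingers; the grasp point (between the pads) lies 19 mm behind it; z points along the fingers, y is the line along which they close (so a half turn about z gives the same grasp; the last joint's range is limited). The gripper opens to 88 mm and grips with 3 to 60 N. Pads are 20 mm wide; open, the fingers measure 115 mm over their backs; the gripper's body (75 mm by 178 mm) begins 61 mm behind the grasp point.
Start: joints at [1.209, 0.423, 1.63, -0, 1.089, -0.019], TCP at [0.21, 0.589, 0.223] pointing down, gripper open.
Joint ranges: [-3, 3], [-0.9, 2.11], [0.09, 2.58], [-1.31, 4.45], [0.11, 2.69], [-2.54, 2.54]. Speed limits (rad/s): [2.39, 2.39, 3.01, 3.14, 3.14, 3.14].

### API

Orientations are given as a unit quaternion [w, x, y, z].
In Python, from station import move_pose, movel, movej, command_gripper, wait, inverse_kinematics, read_camera, camera_info, MotionError, job_done, get_time, get_joint_pos, get_qvel, get_effort, get_tcp_pos, get_ee_rot, get_ft_force, get_ft_torque, get_grip_width, get_finger_force gives the robot as it stands. Calls block until the motion is done:
- move_pose(position, orientation): joint-space move of the TCP to a pose.
- movel(position, frame=None, v=0.15, until_force=None): straight line of the TCP; frame=None keeps the orientation; v is the mean speed in m/s. With until_force (N) it stops when the force on the tool has changed by that much, and returns True; else False.
- movej(angles): joint-space move.
- command_gripper(opening): opening from 0.0 (shut) to 1.0 (fully open); the grip force is fixed at half the most; returns when the fingers have stopped.
- wait(seconds).
- inverse_kinematics(position, orientation): joint angles nearest the present ones, or None.
- read_camera(name): name is "side" or "top" or "wrist"; returns the picture (420x560x3 uint8, red, green, blue); there is no depth.
- camera_info(name): a dict with "intrinsics" (3x3 intrinsics, pixels), "T" (4x4, takes a point from camera to world coordinates); the wrist camera has in their place "tool_from_camera" (4x4, takes a point from camera to tool coordinates, whose origin is the TCP and whose axes are the flange's). Camera axes: x right, y up, looking along -z (the intrinsics and any distortion apply to the point x, -y, -z); pixel columns grow to the right and rows downward; lengths in m; the calibration is good to about 2 mm. A picture is of the moment at which its call begins: read the wrist's pose just before it. camera_info takes no time and is no camera call.
A pose or a line that the arm cannot do raises MotionError and nothing moves.
- job_done(): hands the job in; it is judged then, once.
Readings, each from a call of its own:
- get_time(): time.
- get_joint_pos(): joint angles.
- get_qvel(): joint speeds.
- get_effort(): joint torques, N m.
- get_tcp_pos(): TCP position.
- get_ee_rot(): TCP orientation.
- get_ft_force(): force on the tool from outside, world axes, zero at the start.
- get_ft_torque(): the same for the moment, N m.
- get_grip_width(): opening from 0.0 (shut) to 1.0 (fully open).
- get_finger_force(): force on a finger pad.
Only numpy, scipy, OpenCV 4.12 (cv2) and the standard library are available. Lean on these libraries where they do the work, as an engineer would, in place of code of your own. Each camera call takes 0.05 s, during which the arm holds its last target. There are 200 camera calls.

### The job

With closed fingertips, push the orange-eared shuttle along its rail, counting the magazine's gaps from the yellow clip towards the robot's right, and stop it lined up with the third gap (every gap counts, full or empty). Then push the green board by its white connector straight off the shuttle into that third gap until it is fully home against the back wall. Only push: do not lift the board, do not put it into any other gap, and leave the two boards already filed, the bottle and the screwdriver where they are.

Things in the scene. Friction and masses are not known exactly. Their poses are not given: they have to be found in the camera images.
- rack: fixed board magazine. Origin: bench level, mid length, front edge of its floor; x points into the gaps, y along it to the robot's left. Seven aluminium dividers, 4 mm thick, 38 mm high, from x = 10 to 84 mm, at y = +144, +96, +48, 0, -48, -96, -144 mm, form six gaps: pitch 48 mm, 44 mm clear, open to the front and above. Floor top 11.5 mm above the bench
- rack_home (a point): point at mid length on the foot of the magazine's back wall, at rack x = 84 mm, y = 0, floor height. The wall is 34 mm high and ends all gaps; a board fully home touches it: then its origin is at rack x = 44 mm and its rear end at x = 4 mm
- rail_mid (a point): middle of the shuttle's fixed guide rail, at rack x = -46 mm, y = +65 mm, on its top: two steel bars 7 mm high, rack x = -73 to -19 mm, along rack y from -170 to +300 mm
- shuttle: grey tray, slides only along the rail (rack y), with about 2 N; stays where left; starts left (+y) of the magazine. Origin: bench level, tray's middle, at rack x = -46 mm; axes as the rack's. 84 mm long in x; channel along x 40 mm wide, open at both ends; floor top 13 mm, walls' top 21 mm above the bench. Lined up with a gap when its origin has the gap's middle y (4 mm off still works)
- shuttle_ear (a point): middle of the outer (left, +y) face of the shuttle's left orange ear, to push against: 40 mm from the shuttle's origin in y, 30 mm above the bench. The ear is an upright plate 30 mm long in x, 6 mm thick, top 45 mm above the bench; a mirrored one stands on the right side
- board: board to load: green, 80 x 36 x 5 mm, with a steel can (top 10 mm above its underside) and at the robot-side end a white upright connector, 12 mm long, 30 mm wide, top 24 mm above the underside. Loose, about 80 g, slides with under 1 N, lies in the shuttle's channel with 2 mm play each side. Origin: centre of the underside; x points from connector to leading end
- board_rear (a point): middle of the rear (robot-side) face of the board's white connector, where to push: 40 mm behind the board's origin, 14 mm above its underside; level with the board's rear edge
- clip_yellow: yellow plastic clip, 44 x 14 x 18 mm, fixed on top of one of the three leftmost dividers, top 50 mm above the bench. Origin: in the divider's middle plane, at the clip's underside, 32 mm above the bench; axes as the rack's. The third gap to its right has its middle at y = -120 mm in this frame
- clip_blue: blue plastic clip, 44 x 14 x 18 mm, fixed on top of one of the three leftmost dividers, top 50 mm above the bench. Origin: in the divider's middle plane, at the clip's underside, 32 mm above the bench; axes as the rack's. No meaning for this job
- clip_white: white plastic clip, 44 x 14 x 18 mm, fixed on top of one of the three leftmost dividers, top 50 mm above the bench. Origin: in the divider's middle plane, at the clip's underside, 32 mm above the bench; axes as the rack's. No meaning for this job
- filed_a: board already filed in the leftmost gap: same shape as the board to load but with a copper-coloured can, loose; origin: centre of its underside
- filed_b: board already filed in the rightmost gap: same shape as the board to load but with a copper-coloured can, loose; origin: centre of its underside
- bottle: small amber bottle, 36 mm across, 85 mm tall, standing in front of the magazine, to the right; origin: centre of its underside
- driver: blue-handled screwdriver 150 mm long lying on the bench to the right of the magazine, pointing away from the robot, at most 30 mm high; origin under its middle, x along it
Mind the look-alikes: they are no part of the job. What is shaped like the board but black or purple is not meant.

How it is judged:
On the way:
1. the shuttle stands still, lined up with the third gap right of the yellow clip (within 8 mm), the board still on it (y of shuttle in the frame of clip_yellow between -0.128 and -0.112 m and linear speed of shuttle below 0.02 m/s and x of board in the frame of shuttle between -0.015 and 0.015 m and y of board in the frame of shuttle between -0.01 and 0.01 m), for 0.2 s.
At the end, for the whole second after the job is handed in: The board lies flat and at rest in the third gap right of the yellow clip, square within about 8 degrees, its leading end within 5 mm of the back wall (y of board in the frame of clip_yellow between -0.13 and -0.11 m and x of board in the frame of rack above 0.039 m and z of board in the frame of rack below 0.018 m and angle between the x axis of board and the x axis of rack, either way round below 0.15 rad and angle between board's own z axis and vertical below 0.15 rad and linear speed of board below 0.01 m/s); the robot touches nothing.
It fails at once if the board is lifted or tipped (more than 15 mm above the shuttle's floor, or 0.35 rad) (height (world z) of board above 0.028 m or angle between board's own z axis and vertical above 0.35 rad).
It fails at once if the board is pushed into a gap other than the third (leading end 30 mm or more past the front edge, 20 mm or more off the third gap's middle) (x of board in the frame of rack above -0.01 m and (y of board in the frame of clip_yellow above -0.1 m or y of board in the frame of clip_yellow below -0.14 m)).
It fails at once if a filed board is moved more than 10 mm (distance of any of filed_a, filed_b from where it was at the start of the episode above 0.01 m).
It fails at once if the bottle or the screwdriver is moved more than 20 mm, or the bottle tipped (distance of any of bottle, driver from where it was at the start of the episode above 0.02 m or angle between bottle's own z axis and vertical above 0.3 rad).
It also fails if it takes over 53 s, if anything falls off the work surface, if the arm or the gripper's body presses on something with over 40 N, if the wrist force passes 120 N, or if a joint passes its speed limit or range.

## Working session

There is one attempt and no reset: what is moved stays moved. The work goes in short steps, each a Python script; the robot and the scene stay as the last script left them, time stands still between calls to the robot, and variables do not carry over. Pictures are saved under pics/ and viewed, at most 10 in all, crops included, and the job is handed in when it is done.

```bash
mkdir -p pics
python3 - <<'E'
from station import *
import cv2,numpy as np
for n in("top","side"):
    im=read_camera(n);cv2.imwrite(f"pics/{n}0.png",im[:,:,::-1])
    c=camera_info(n);print(n,{k:np.round(v,4).tolist() if not isinstance(v,str) else v for k,v in c.items()})
print(camera_info("wrist"),get_time(),get_ee_rot())
E
```

```text
top {'intrinsics': [[533.9164, 0.0, 287.9931], [0.0, 533.9164, 206.4593], [0.0, 0.0, 1.0]], 'T': [[0.0192, 0.9827, -0.1844, 0.3323], [-0.9998, 0.0175, -0.011, -0.0341], [-0.0076, 0.1846, 0.9828, 1.2147], [0.0, 0.0, 0.0, 1.0]]}
side {'intrinsics': [[457.1535, 0.0, 277.3056], [0.0, 457.1535, 211.2285], [0.0, 0.0, 1.0]], 'T': [[-0.997, 0.0473, -0.0612, 0.5206], [-0.0758, -0.7539, 0.6526, 0.5739], [-0.0152, 0.6553, 0.7552, 0.7428], [0.0, 0.0, 0.0, 1.0]]}
{'intrinsics': array([[324.57274839,   0.        , 280.69056708],
       [  0.        , 324.57274839, 218.53856307],
       [  0.        ,   0.        ,   1.        ]]), 'tool_from_camera': array([[ 1.09979755e-03,  9.53258887e-01,  3.02152752e-01,
         8.42107908e-02],
       [ 9.99999329e-01, -1.15862818e-03,  1.54749226e-05,
        -7.62186328e-04],
       [ 3.64834300e-04,  3.02152532e-01, -9.53259521e-01,
        -1.62085076e-01],
       [ 0.00000000e+00,  0.00000000e+00,  0.00000000e+00,
         1.00000000e+00]])} 0.1 [-1.26267053e-04  1.70557575e-01  9.85347475e-01 -6.72000611e-04]
```

View pics/top0.png

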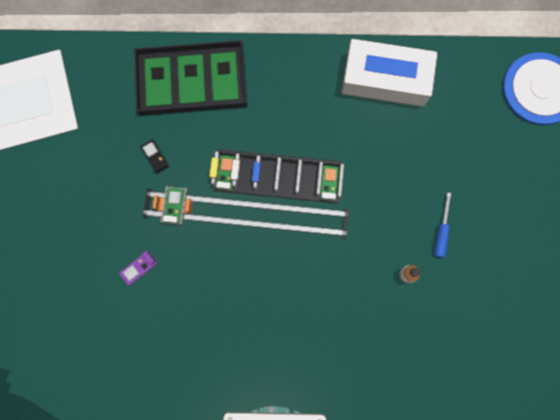

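View pics/side0.png

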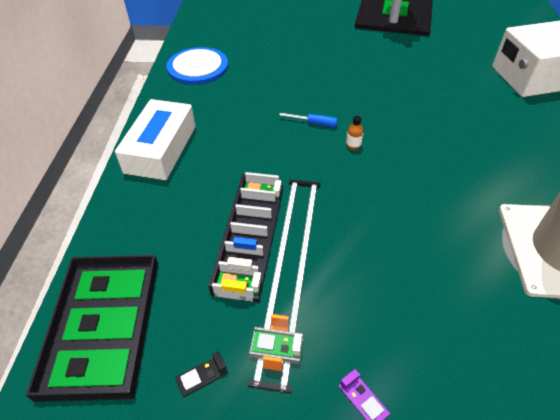

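The top view shows the yellow clip at (214,168) on the leftmost divider, white at (235,170) and blue at (256,172). So the third gap lies between the dividers at columns 256 and 277, which is rack y = +24. The board to load is the green one on the orange-eared shuttle at (174,205). The look-alikes are black (154,155), purple (138,268) and the green boards in the black tray at (190,78). I'll close the gripper and take wrist looks from above.

```bash
cat > h.py <<'E'
from station import *
import cv2,numpy as np
from scipy.spatial.transform import Rotation as R
def quat(yaw): # tool down, tool x axis at world angle yaw
    c,s=np.cos(yaw),np.sin(yaw)
    q=R.from_matrix(np.array([[c,s,0],[s,-c,0],[0,0,-1]])).as_quat()
    return [q[3],q[0],q[1],q[2]]
def wristT():
    p=get_tcp_pos();q=get_ee_rot();T=np.eye(4)
    T[:3,:3]=R.from_quat([q[1],q[2],q[3],q[0]]).as_matrix();T[:3,3]=p
    return T@camera_info("wrist")["tool_from_camera"]
def w(px,z,K,T):
    d=T[:3,:3]@np.array([(px[0]-K[0,2])/K[0,0],-(px[1]-K[1,2])/K[1,1],-1])
    return T[:3,3]+d*(z-T[2,3])/d[2]
def pix(P,K,T):
    c=T[:3,:3].T@(np.asarray(P)-T[:3,3]);return K[0,2]+K[0,0]*c[0]/-c[2],K[1,2]-K[1,1]*c[1]/-c[2]
E
python3 - <<'E'
from h import *
c=camera_info("top");K,T=c["intrinsics"],np.array(c["T"])
for n,p,z in [("yel",(214,168),.05),("lastdiv",(341,181),.05),("board",(174,205),.02),("railL",(147,204),.007),("railR",(347,222),.007),("bottle",(405,275),0.02),("filedb",(330,180),.02)]:
    print(n,np.round(w(p,z,K,T),4))
print(R.from_quat(np.roll(get_ee_rot(),-1)).as_matrix().round(2))
im=read_camera("top")[130:260,120:370]
cv2.imwrite("pics/topc.png",cv2.resize(im[:,:,::-1],None,fx=3.2,fy=3.2,interpolation=cv2.INTER_CUBIC))
E
```

```text
yel [0.636  0.1473 0.05  ]
lastdiv [ 0.6109 -0.1385  0.05  ]
board [0.5552 0.2394 0.02  ]
railL [0.5589 0.305  0.007 ]
railR [ 0.5251 -0.1562  0.007 ]
bottle [ 0.4063 -0.2833  0.02  ]
filedb [ 0.62  -0.116  0.02 ]
[[-0.94  0.34 -0.  ]
 [ 0.34  0.94 -0.  ]
 [ 0.   -0.   -1.  ]]
```

View pics/topc.png

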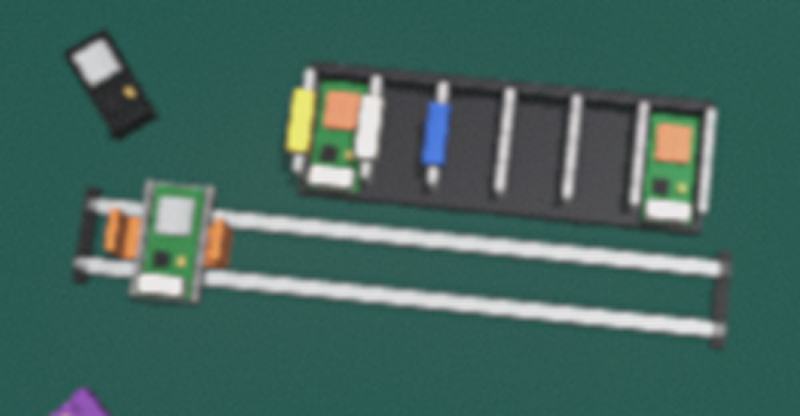

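The crop confirms the clip order is yellow, white, blue. The board on the shuttle is green with a steel can at crop (175,213) and a white connector on the robot side at (160,285). Next is a close wrist look to refine the positions.

```bash
cat >> h.py <<'E'
O=np.array([.583,.0056]);YAW=-.078
def r2w(x,y,z,O=None,yaw=None):
    O=globals()['O'] if O is None else O; a=YAW if yaw is None else yaw
    c,s=np.cos(a),np.sin(a);return np.array([O[0]+c*x-s*y,O[1]+s*x+c*y,z])
def w2r(P):
    c,s=np.cos(YAW),np.sin(YAW);d=np.asarray(P)[:2]-O;return np.array([c*d[0]+s*d[1],-s*d[0]+c*d[1]])
E
python3 - <<'E'
from h import *
command_gripper(0.)
move_pose(r2w(-60,100,0.2*1000)/1000*0+r2w(-.06,.10,.2),quat(np.pi+YAW))
T=wristT();K=camera_info("wrist")["intrinsics"];im=read_camera("wrist")
np.savez("look1.npz",T=T,K=K);cv2.imwrite("pics/w1raw.png",im[:,:,::-1])
im=im[:,:,::-1].copy()
for y in(.144,.096,.048,0,-.048,-.096,-.144):
    for x in(.01,.084):cv2.circle(im,tuple(int(round(v)) for v in pix(r2w(x,y,.0495),K,T)),2,(255,0,255),-1)
cv2.imwrite("pics/w1.png",cv2.resize(im,None,fx=1.42,fy=1.42))
print(get_tcp_pos(),get_joint_pos().round(2) if hasattr(get_joint_pos(),'round') else get_joint_pos(),get_time())
E
```

```text
[0.53095257 0.11073732 0.20003429] [ 0.18  0.33  1.83  0.    0.98 -1.31] 3.6167
```

View pics/w1.png

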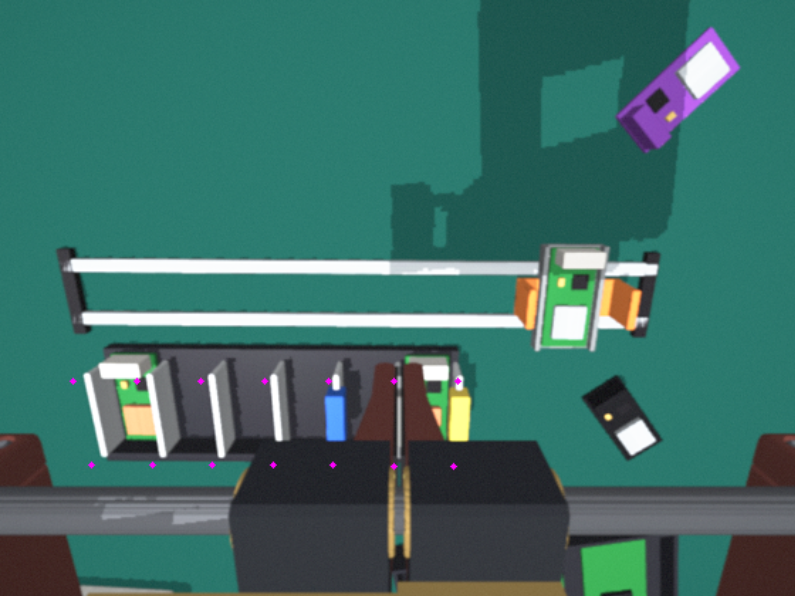

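The wrist view is upside-down: the robot is up and robot-left is image-right. It shows the shuttle at about (571,298), the rail from (65,265) to (657,268), and the dividers and clips. My predicted divider dots are a few px off, so I'll fit the rack pose.

```bash
python3 - <<'E'
from h import *
d=np.load("look1.npz");T,K=d["T"],d["K"];s=1/1.42
for n,p,z in [("floorR",(107,347),.0115),("floorL",(458,347),.0115),("div-144",(88,374),.0495),("div-96",(152,364),.0495),("div-48",(214,363),.0495),("div0",(277,363),.0495),("yelTop",(459,389),.05),("blueTop",(336,390),.05),
 ("bar73 L",(655,269),.007),("bar73R",(68,266),.007),("bar19L",(648,325),.007),("bar19R",(83,320),.007),
 ("trayRL",(608,248),.021),("trayRR",(543,246),.021),("trayFL",(594,350),.021),("trayFR",(537,349),.021),("earLtop o",(640,305),.045),("earRtop",(516,300),.045),("conn L",(606,254),.037),("conn R",(556,253),.037)]:
    P=w(np.array(p)*s,z,K,T);print(n,P.round(4),(w2r(P)*1000).round(1))
E
python3 -c "
import cv2
i=cv2.imread('pics/w1raw.png');cv2.imwrite('pics/w1c.png',cv2.resize(i[165:330,40:340],None,fx=2.66,fy=2.66,interpolation=cv2.INTER_CUBIC))"
```

```text
floorR [ 0.5709 -0.1324  0.0115] [  -1.4 -138.5]
floorL [0.5927 0.1542 0.0115] [ -1.9 148.9]
div-144 [ 0.5776 -0.1252  0.0495] [   4.8 -130.9]
div-96 [ 0.5732 -0.0758  0.0495] [ -3.4 -81.9]
div-48 [ 0.5759 -0.03    0.0495] [ -4.3 -36. ]
div0 [0.5795 0.0164 0.0495] [-4.4 10.5]
yelTop [0.6107 0.1495 0.05  ] [ 16.4 145.7]
blueTop [0.6045 0.0573 0.05  ] [17.4 53.2]
bar73 L [0.5404 0.3115 0.007 ] [-66.3 301.7]
bar73R [ 0.5029 -0.1478  0.007 ] [ -67.9 -159.2]
bar19L [0.5871 0.3101 0.007 ] [-19.7 303.9]
bar19R [ 0.5477 -0.1487  0.007 ] [ -23.1 -156.6]
trayRL [0.5179 0.2675 0.021 ] [-85.3 256. ]
trayRR [0.5128 0.2192 0.021 ] [-86.7 207.5]
trayFL [0.5996 0.2613 0.021 ] [ -3.4 256.2]
trayFR [0.5953 0.2159 0.021 ] [ -4.1 210.7]
earLtop o [0.5562 0.2823 0.045 ] [-48.2 273.8]
earRtop [0.5457 0.1934 0.045 ] [-51.8 184.3]
conn L [0.5188 0.2592 0.037 ] [-83.7 247.9]
conn R [0.5154 0.2237 0.037 ] [-84.4 212.2]
```

View pics/w1c.png

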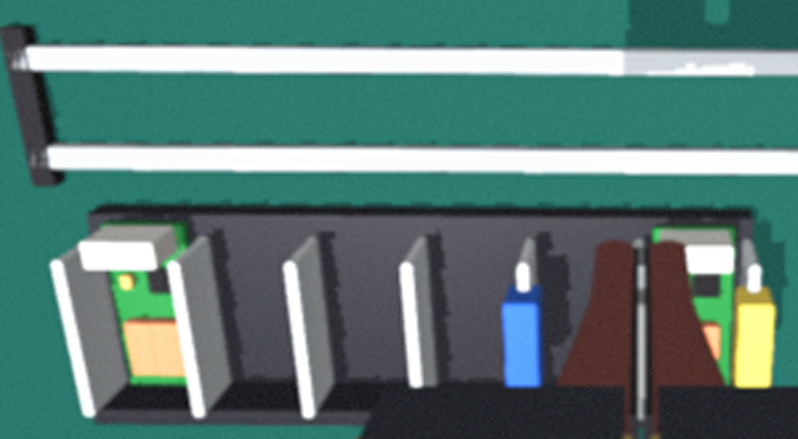

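The crop resolves the divider tops: front ends at y≈263 (x=57, 174, 292, 407, 522) and back ends at y≈415 (90, 200, 308). I'll fit the rack pose to these.

Run:
```python
from h import *
from scipy.optimize import least_squares
d=np.load("look1.npz");T,K=d["T"],d["K"]
cr=lambda x,y:(40+x/2.66,165+y/2.66)
full=lambda x,y:(x/1.42,y/1.42)
obs=[(cr(57,263),.01,-.144,.0495),(cr(174,263),.01,-.096,.0495),(cr(292,263),.01,-.048,.0495),(cr(407,263),.01,0,.0495),(cr(522,263),.01,.048,.0495),
(cr(90,415),.084,-.144,.0495),(cr(200,415),.084,-.096,.0495),(cr(308,415),.084,-.048,.0495),
(full(655,269),-.069,.300,.007),(full(648,325),-.023,.300,.007),(cr(25,58),-.069,-.170,.007),(cr(45,156),-.023,-.170,.007)]
f=lambda p:np.concatenate([np.subtract(pix(r2w(x,y,z,p[:2],p[2]),K,T),o) for o,x,y,z in obs])
r=least_squares(f,[*O,YAW]);print(r.x.round(4));print(r.fun.reshape(-1,2).round(1).tolist())
# side/top cross-check
c=camera_info("top");Kt,Tt=c["intrinsics"],np.array(c["T"])
g=lambda p:np.concatenate([np.subtract(pix(r2w(x,y,z,p[:2],p[2]),Kt,Tt),o) for o,x,y,z in [
 ((120+(k)/3.2,130+v/3.2),x,y,z) for k,v,x,y,z in [(712,112,.084,-.144,.0495),(705,208,.01,-.144,.0495),(643,105,.084,-.096,.0495),(577,98,.084,-.048,.0495),(567,196,.01,-.048,.0495),(511,90,.084,0,.0495),(500,189,.01,0,.0495),(310,70,.084,.144,.0495),(92,206,-.023,.3,.007),(82,266,-.069,.3,.007),(722,268,-.023,-.17,.007),(716,328,-.069,-.17,.007)]]])
t=least_squares(g,[*O,YAW]);print(t.x.round(4));print(t.fun.reshape(-1,2).round(1).tolist())
```

```text
[ 0.5811  0.0147 -0.091 ]
[[-3.4, 0.1], [-1.9, 0.7], [-0.8, 1.3], [1.4, 1.9], [3.5, 2.5], [-3.1, 2.8], [-1.8, 3.3], [0.3, 3.9], [7.5, -1.2], [4.9, -1.7], [-3.5, -4.8], [-2.9, -2.2]]
[ 0.5795  0.0079 -0.086 ]
[[0.4, -1.2], [-0.3, 0.8], [0.7, -1.1], [0.2, -1.1], [-0.0, 0.2], [-0.3, -0.7], [-0.5, 0.2], [-0.7, -0.7], [-2.7, -0.4], [-2.6, 0.3], [2.8, 1.0], [3.0, 2.1]]
```

Run:
```python
from h import *
from scipy.optimize import least_squares
d=np.load("look1.npz");T,K=d["T"],d["K"]
c=camera_info("top");Kt,Tt=c["intrinsics"],np.array(c["T"])
cr=lambda x,y:(40+x/2.66,165+y/2.66); full=lambda x,y:(x/1.42,y/1.42); tc=lambda x,y:(120+x/3.2,130+y/3.2)
W=[(cr(57,263),.01,-.144,.0495),(cr(174,263),.01,-.096,.0495),(cr(292,263),.01,-.048,.0495),(cr(407,263),.01,0,.0495),(cr(522,263),.01,.048,.0495),
(cr(90,415),.084,-.144,.0495),(cr(200,415),.084,-.096,.0495),(cr(308,415),.084,-.048,.0495)]
WR=[(full(655,269),-.069,.294,.007),(full(648,325),-.023,.294,.007),(cr(25,58),-.069,-.164,.007),(cr(45,156),-.023,-.164,.007)]
Tp=[(tc(k,v),x,y,z) for k,v,x,y,z in [(712,112,.084,-.144,.0495),(705,208,.01,-.144,.0495),(643,105,.084,-.096,.0495),(577,98,.084,-.048,.0495),(567,196,.01,-.048,.0495),(511,90,.084,0,.0495),(500,189,.01,0,.0495),(310,70,.084,.144,.0495),(92,206,-.023,.294,.007),(82,266,-.069,.294,.007),(722,268,-.023,-.164,.007),(716,328,-.069,-.164,.007)]]
res=lambda ob,p,K,T:np.concatenate([np.subtract(pix(r2w(x,y,z,p[:2],p[2]),K,T),o) for o,x,y,z in ob])
def adj(T,p):
    T=T.copy();T[:3,:3]=R.from_euler('xyz',p[:3]).as_matrix()@T[:3,:3];T[:3,3]+=p[3:6];return T
def show(n,r):print(n,r.x.round(4),abs(r.fun).max().round(2),abs(r.fun).mean().round(2))
show("top",least_squares(lambda p:res(Tp,p,Kt,Tt),[*O,YAW]))
r=least_squares(lambda p:np.concatenate([res(Tp,p,Kt,Tt),res(W+WR,p,K,adj(T,[*p[3:6],0,0,p[6]]))]),[*O,YAW,0,0,0,0]);show("joint rot+dz",r)
print(r.fun[24:].reshape(-1,2).round(1).tolist())
```

```text
top [ 0.5794  0.0078 -0.0855] 1.79 0.54
joint rot+dz [ 0.5801  0.0078 -0.0875 -0.0125  0.0044 -0.0031  0.0031] 4.25 1.1
[[-1.8, -0.6], [-1.5, -0.0], [-1.3, 0.6], [0.1, 1.2], [1.6, 1.8], [-1.6, 1.3], [-1.2, 2.0], [0.0, 2.6], [0.0, -2.1], [-2.0, -2.5], [3.9, -3.9], [4.2, -1.9]]
```

```bash
sed -i 's/^O=.*/O=np.array([.580,.0078]);YAW=-.0865/' h.py
python3 - <<'E'
from h import *
c=camera_info("top");K,T=c["intrinsics"],np.array(c["T"])
cen=w((120+172/3.2,130+242/3.2),.021,K,T);s=w2r(cen);print("shuttle",s*1000)
Q=quat(np.pi+YAW)
y0=s[1]+.040+.0135+.016
move_pose(r2w(-.046,y0,.12),Q)
movel(r2w(-.046,y0,.029),v=.12)
f0=np.array(get_ft_force())
hit=movel(r2w(-.046,y0-.04,.029),v=.03,until_force=1.2)
p=get_tcp_pos();print(hit,(w2r(p)*1000).round(1),np.subtract(get_ft_force(),f0).round(2),get_time())
E
```

```text
shuttle [-46.37319741 228.74416181]
True [-46.3 278.7] [ 0.76 -0.73 -0.29] 6.1417
```

Run:
```python
from h import *
movel(r2w(-.046,.0805,.029),v=.06)
print((w2r(get_tcp_pos())*1000).round(1),np.round(get_ft_force(),2),get_time())
T=wristT();K=camera_info("wrist")["intrinsics"];im=read_camera("wrist")
np.savez("look2.npz",T=T,K=K);im=im[:,:,::-1];cv2.imwrite("pics/w2raw.png",im)
t=read_camera("top")[:,:,::-1];cv2.imwrite("pics/top2raw.png",t)
a=cv2.resize(im[120:420,100:500],(800,600),interpolation=cv2.INTER_CUBIC)
cv2.imwrite("pics/w2.png",a)
```

```text
[-45.9  80.5] [-0.88  0.24 -1.3 ] 9.6083
```

View pics/w2.png

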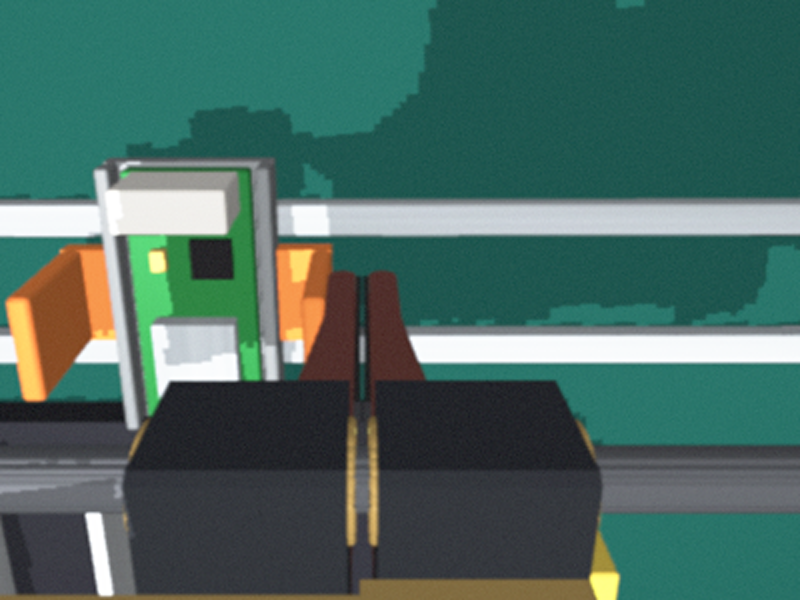

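The view shows the closed tips at crop (362,280) against the left ear at (318,280), with the board seated in the tray. The tips look about 19 mm wide, so half is about 9.5 mm, which agrees with the contact position (229 vs 228.7 from vision). I'll push on to TCP y≈74, back off and look from above.

Run:
```python
from h import *
movel(r2w(-.046,.074,.029),v=.03)
wait(.2)
movel(r2w(-.046,.090,.029),v=.1);movel(r2w(-.046,.10,.15),v=.2)
T=wristT();K=camera_info("wrist")["intrinsics"];im=read_camera("wrist")
np.savez("look3.npz",T=T,K=K);im=im[:,:,::-1];cv2.imwrite("pics/w3raw.png",im)
cv2.imwrite("pics/w3.png",cv2.resize(im[120:345,50:350],(800,600),interpolation=cv2.INTER_CUBIC));print(get_time())
```

```text
11.3917
```

View pics/w3.png

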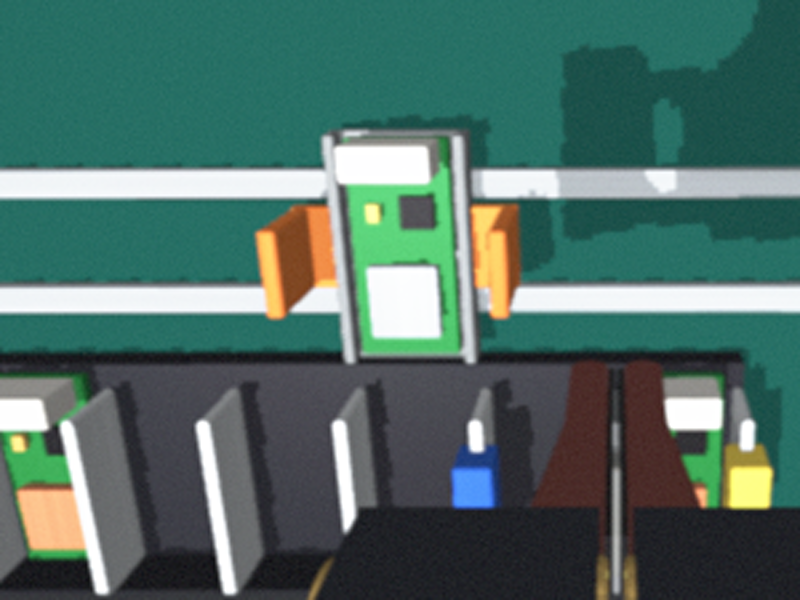

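Run:
```python
from h import *
d=np.load("look3.npz");T,K=d["T"],d["K"]
c=lambda x,y:(50+x*.375,120+y*.375)
for n,p,z in [("d0",(340,424),.0495),("d48",(476,424),.0495),("d-48",(203,424),.0495),("d0foot",(360,391),.0115),("d48foot",(486,391),.0115),("trayFR",(350,358),.021),("trayFL",(471,358),.021),("trayRR",(328,137),.021),("trayRL",(460,135),.021),("boardFR",(356,352),.018),("boardFL",(461,352),.018),("earR",(257,234),.045),("earL",(519,208),.045),("connL",(437,146),.037),("connR",(337,146),.037)]:
    print(n,(w2r(w(p,z,K,T))*1000).round(1))
```

```text
d0 [179.2 161.9]
d48 [178.9 305.5]
d-48 [179.6  17.1]
d0foot [173.9 191.5]
d48foot [173.6 337.9]
trayFR [119.2 174.3]
trayFL [118.9 305.5]
trayRR [-113.7  140. ]
trayRL [-115.5  254.5]
boardFR [113.8 181.1]
boardFL [113.6 295.4]
earR [-32.7  78.3]
earL [-56.6 301.9]
connL [-107.5  228.3]
connR [-107.4  145.5]
```

Run:
```python
from h import *
for f in("look1","look2","look3"):print(np.load(f+".npz")["T"].round(4).tolist())
print(get_tcp_pos(),get_ee_rot(),wristT().round(3).tolist())
```

```text
[[0.0761, -0.9505, -0.3013, 0.4468], [0.9971, 0.0726, 0.023, 0.1166], [-0.0, -0.3022, 0.9532, 0.3621], [0.0, 0.0, 0.0, 1.0]]
[[0.085, -0.9501, -0.3001, 0.4572], [0.9964, 0.0808, 0.0262, 0.0988], [-0.0007, -0.3013, 0.9535, 0.1912], [0.0, 0.0, 0.0, 1.0]]
[[0.0853, -0.9504, -0.299, 0.4583], [0.9964, 0.081, 0.0265, 0.1179], [-0.001, -0.3002, 0.9539, 0.3115], [0.0, 0.0, 0.0, 1.0]]
[0.5418257  0.11101239 0.1487547 ] [-1.56152237e-03  4.32468719e-02  9.99063095e-01 -4.49112985e-04] [[0.085, -0.951, -0.298, 0.458], [0.996, 0.081, 0.027, 0.118], [-0.001, -0.299, 0.954, 0.311], [0.0, 0.0, 0.0, 1.0]]
```

Run:
```python
from h import *
d=np.load("look3.npz");T,K=d["T"],d["K"]
c=lambda x,y:(50+x*.375,120+y*.375)
for n,p,z in [("d0",(340,424),.0495),("d48",(476,424),.0495),("d-48",(203,424),.0495),("d0foot",(360,391),.0115),("d48foot",(486,391),.0115),("trayFR",(350,358),.021),("trayFL",(471,358),.021),("trayRR",(328,137),.021),("trayRL",(460,135),.021),("boardFR",(356,352),.018),("boardFL",(461,352),.018),("earR",(257,234),.045),("earL",(519,208),.045),("connL",(437,146),.037),("connR",(337,146),.037)]:
    print(n,(w2r(w(c(*p),z,K,T))*1000).round(1))
```

```text
d0 [8.9 6.2]
d48 [ 8.8 52.1]
d-48 [  8.9 -40. ]
d0foot [15.1  1.7]
d48foot [15.  49.8]
trayFR [-2.8  2.3]
trayFL [-2.8 46.4]
trayRR [-83.5   2.3]
trayRL [-84.3  46.7]
boardFR [-3.8  3.7]
boardFL [-3.9 42.3]
earR [-56.3 -15.5]
earL [-65.   68.5]
connL [-83.3  42.1]
connR [-83.3  10.2]
```

The dividers' tops are probably at 38 mm above the bench, since the clip underside at 32 mm overlaps them; that would explain the 4% scale error. I'll refit with that height.

Run:
```python
from h import *
from scipy.optimize import least_squares
h=.038
cr=lambda x,y:(40+x/2.66,165+y/2.66); full=lambda x,y:(x/1.42,y/1.42); tc=lambda x,y:(120+x/3.2,130+y/3.2);c3=lambda x,y:(50+x*.375,120+y*.375)
d1,d3=np.load("look1.npz"),np.load("look3.npz");c=camera_info("top")
W=[(cr(57,263),.01,-.144,h),(cr(174,263),.01,-.096,h),(cr(292,263),.01,-.048,h),(cr(407,263),.01,0,h),(cr(522,263),.01,.048,h),(cr(90,415),.084,-.144,h),(cr(200,415),.084,-.096,h),(cr(308,415),.084,-.048,h),
(full(655,269),-.069,.3,.007),(full(648,325),-.023,.3,.007),(cr(25,58),-.069,-.17,.007),(cr(45,156),-.023,-.17,.007)]
W3=[(c3(340,424),.01,0,h),(c3(476,424),.01,.048,h),(c3(203,424),.01,-.048,h),(c3(68,424),.01,-.096,h),(c3(230,590),.084,-.048,h),(c3(103,590),.084,-.096,h)]
Tp=[(tc(k,v),x,y,z) for k,v,x,y,z in [(712,112,.084,-.144,h),(705,208,.01,-.144,h),(643,105,.084,-.096,h),(577,98,.084,-.048,h),(567,196,.01,-.048,h),(511,90,.084,0,h),(500,189,.01,0,h),(310,70,.084,.144,h)]]
sets={"w1":(W,d1["K"],d1["T"]),"w3":(W3,d3["K"],d3["T"]),"top":(Tp,c["intrinsics"],np.array(c["T"]))}
res=lambda s,p:np.concatenate([np.subtract(pix(r2w(x,y,z,p[:2],p[2]),s[1],s[2]),o) for o,x,y,z in s[0]])
for n,s in sets.items():
    r=least_squares(lambda p:res(s,p),[*O,YAW]);print(n,r.x.round(4),abs(r.fun).max().round(2))
r=least_squares(lambda p:np.concatenate([res(s,p) for s in (sets["w1"],sets["w3"])]),[*O,YAW]);print(r.x.round(4))
h3=__import__('h');h3.O=r.x[:2];h3.YAW=r.x[2]
for n,p,z in [("trayFR",(350,358),.021),("trayFL",(471,358),.021),("trayRR",(328,137),.021),("trayRL",(460,135),.021),("connL",(437,146),.037),("connR",(337,146),.037),("d0",(340,424),h),("d48",(476,424),h)]:
    print(n,(h3.w2r(w(c3(*p),z,d3["K"],d3["T"]))*1000).round(1))
```

```text
w1 [ 0.5845  0.0107 -0.087 ] 6.32
w3 [ 0.5845  0.0099 -0.0973] 2.59
top [ 0.5814  0.0076 -0.0841] 0.93
[ 0.5843  0.0103 -0.0882]
trayFR [-6.9 -0.5]
trayFL [-7.  43.6]
trayRR [-87.7  -0.7]
trayRL [-88.5  43.7]
connL [-87.5  39.1]
connR [-87.4   7.2]
d0 [10.9 -0.6]
d48 [10.7 47.2]
```

The tray middle is within about 2 mm of the gap middle in the same image (21.6 vs 23.3), and the board's connector middle is at 23.2. That is lined up, so I'll push the board now.

```bash
sed -i 's/^O=.*/O=np.array([.5818,.0095]);YAW=-.0875/' h.py
python3 - <<'E'
from h import *
Q=quat(np.pi+YAW)
move_pose(r2w(-.118,.024,.10),Q)
movel(r2w(-.118,.024,.026),v=.1)
hit=movel(r2w(.004,.024,.026),v=.05,until_force=5)
print(hit,(w2r(get_tcp_pos())*1000).round(1),np.round(get_ft_force(),2),get_time())
if hit or 1:
    movel(r2w(-.06,.024,.027),v=.1);movel(r2w(-.12,.024,.16),v=.2)
T=wristT();im=read_camera("wrist");np.savez("look4.npz",T=T,K=camera_info("wrist")["intrinsics"])
cv2.imwrite("pics/w4.png",cv2.resize(im[160:385,130:430,::-1],(800,600),interpolation=cv2.INTER_CUBIC));print(get_time())
E
```

```text
True [-5.  23.9] [ 0.19  0.23 -0.37] 14.825
16.4583
```

View pics/w4.png

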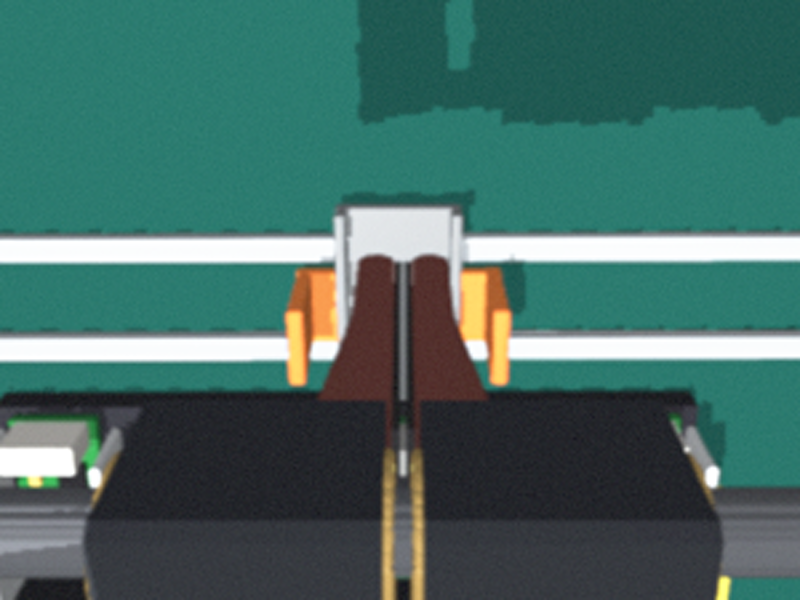

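The tray at (400,230) is empty, and the push stopped hard at tip x≈−5, where −6 would be home. I'll check from the offset viewpoint and, in the same script, look again with the top camera.

Run:
```python
from h import *
move_pose(r2w(-.10,.12,.16),quat(np.pi+YAW))
T=wristT();im=read_camera("wrist");np.savez("look5.npz",T=T,K=camera_info("wrist")["intrinsics"])
cv2.imwrite("pics/w5.png",cv2.resize(im[180:405,40:340,::-1],(800,600),interpolation=cv2.INTER_CUBIC));print(get_time())
```

```text
16.9833
```

View pics/w5.png

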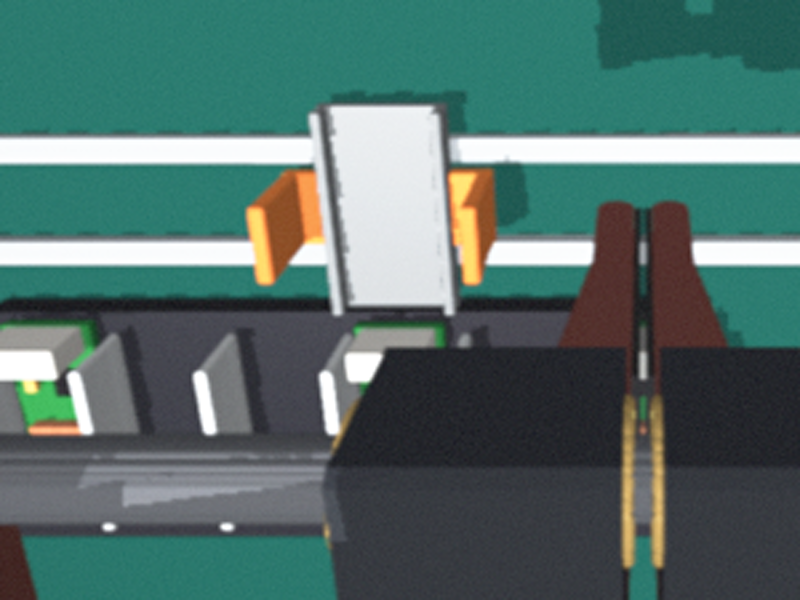

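The board is in the third gap. Its connector at (395,340) is level with the filed board's connector at (40,340), so it is fully home, and the robot is clear.

```bash
python3 -c "
from station import *
print(job_done(),get_time())"
```

```text
the job is handed in; nothing more can be done
the job is handed in; nothing more can be done
```

The shuttle was lined up with the third gap right of the yellow clip (about 2 mm off), the green board was pushed in until it stopped against the back wall, and the job is handed in; no verdict was returned.

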